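# Pin the sample plate to the transfer arm with the alignment rod

## Task

On the sample changer, first turn the round sample plate by its bridge handle until the bushing on the plate's lug stands right under the bushing on the transfer arm. Then take the long alignment rod from the rack and thread it down through the arm's bushing and on through the plate's bushing until its tip sticks out below, and finish still holding it there, upright, tip clear of the deck and its thick head about 25 mm above the arm's bushing, so a colleague can clamp the arm. Leave the short plug, the spare sample cup, the jar and the screwdriver alone.

Things in the scene. Friction and masses are not known exactly. Their poses are not given: they have to be found in the camera images.
- plate (a joint): angle of the sample plate about its vertical axis, rad, growing counter-clockwise seen from above. 0 = the plate's bushing is exactly under the arm's bushing. It starts somewhere between 0.4 and 1.0 and turns either way, with light friction (about 0.15 N m), staying where it is left. Plate: aluminium disc of 240 mm diameter, top 88 mm above the table, ten black sample cups (to 101 mm above the table) round it.
- handle (a point): centre of the grip bar of the bridge handle, on the plate's turning axis, 131 mm above the table. The aluminium bar is 94 mm long along this point's x axis, 16 mm wide along its y axis, 14 mm thick, on two legs 41 mm either side of the centre; 34 mm of free space under it. It turns with the plate.
- lower_bush (a point): centre of the upper mouth of the plate's steel bushing (97 mm above the table; z up), on a lug at the plate's rim, 145 mm from the turning axis. Bushing 25 mm high, so its underside is 72 mm above the table; bore 14.4 mm, flared in the top 12 mm to a mouth of 29 mm (outside 37 mm). The bore is open below; the black deck lies 47 mm under it, 25 mm above the table. It turns with the plate.
- upper_bush (a point): centre of the upper mouth of the transfer arm's fixed steel bushing, 160 mm above the table, z up; same shape and bore as the plate's bushing, underside 135 mm above the table. The arm reaches in level (top 152 mm above the table) from a round post of 40 mm diameter, 155 mm high, whose axis stands 70 mm from the bore along -y of this point; 145 mm from the bore along +y lies the plate's turning axis.
- rod_head (a point): centre of the cylindrical head (24 mm diameter, 40 mm high) of the alignment rod, the taller of the two pins in the rack. Loose, steel, about 0.18 kg, 170 mm long in all: a 130 mm shaft of 12 mm diameter below the head. z runs up along the rod. The rod stands upright, 40 mm deep in a plain hole of the rack.
- rod_tip (a point): lower end of the alignment rod, 150 mm below the centre of its head; the last 9 mm taper to a 7 mm flat. z runs up along the rod.
- rack: grey plastic rack fixed to the table, 70 mm (x) by 160 mm (y) by 50 mm high; origin under its centre. Two holes of about 13.5 mm, 40 mm deep, 45 mm either side of the centre along its y axis: one holds the rod, the other the plug, either way round.
- plug_mid (a point): half-way up the short plug (73 mm high in all, 12 mm shaft, 20 mm head) standing in the rack's other hole. To be left alone.
- spare_cup: loose black sample cup, 48 mm diameter, 16 mm high; origin under its centre. To be left alone.
- jar: loose closed jar, 60 mm diameter, 80 mm high; origin under its centre. To be left alone.
- driver: loose screwdriver lying on the table, about 200 mm long along its x axis. To be left alone.
- rod: the alignment rod as a body; origin at its tip, z up along the rod (same as rod_tip).
There are look-alikes about, which are no part of the job. What is shaped like the rod but green or orange is not meant.

How it is judged (in metres and radians):
On the way, in this order (a step that is already met when the one before it is completed fails the run):
1. the plate's bushing is brought under the arm's bushing (within 0.07 rad, 10 mm) (value of joint plate between -0.07 and 0.07 rad), for 0.2 s.
2. the rod's tip has entered the bore of the arm's bushing from above (horizontal distance between rod_tip and upper_bush below 0.004 m and z of rod_tip in the frame of upper_bush between -0.06 and -0.015 m and angle between rod_tip's own z axis and vertical below 0.15 rad), for 0.1 s.
At the end, for the whole second after the job is handed in: Fingers hold the rod (over 2 N), still (under 20 mm/s), upright within 0.08 rad; tip within 4 mm of the plate bore axis and 5 mm of the arm's, head within 6 mm of the arm's; tip 4 to 34 mm below the plate bushing (head 8 to 38 mm above the arm's); plate within 0.05 rad of 0 (horizontal distance between rod_tip and lower_bush below 0.004 m and horizontal distance between rod_tip and upper_bush below 0.005 m and horizontal distance between rod_head and upper_bush below 0.006 m and z of rod_tip in the frame of lower_bush between -0.059 and -0.029 m and angle between rod_tip's own z axis and vertical below 0.08 rad and contact force between the fingers and rod above 2 N and linear speed of rod below 0.02 m/s and value of joint plate between -0.05 and 0.05 rad); the arm keeps its last pose, push and grip.
It fails at once if the short plug is moved (distance of plug_mid from where it was at the start of the episode above 0.02 m).
It fails at once if the spare cup is moved (distance of spare_cup from where it was at the start of the episode above 0.02 m).
It fails at once if the jar is moved (distance of jar from where it was at the start of the episode above 0.02 m).
It fails at once if the screwdriver is moved (distance of driver from where it was at the start of the episode above 0.02 m).
It also fails if it takes over 67 s, if anything falls off the work surface, if the arm or the gripper's body presses on something with over 40 N, if the wrist force passes 120 N, or if a joint passes its speed limit or range.

## Robot

A 6-joint arm with a two-finger parallel gripper is mounted at the origin on the work surface. World frame = base frame: x ahead of the robot, y to its left, z up, the work surface at z = 0. Lengths are in m, angles in degrees, forces in N, time in s.
With the tool pointing down it reaches from about 0.3 to 0.75 m from the base axis. Payload 8.5 kg.
Tool frame: the origin (TCP) lies on the centre line of the jaws, within the pads' length; the fingertips stand 19 mm ahead of it and the grasp point (between the pads) is the TCP (env.tcp_to_tips is the z of the fingertips in the tool frame, in m); z points along the fingers, y is the line along which they close (so a half turn about z gives the same grasp; the last joint's range is limited). The gripper opens to 85 mm and grips with 20 to 120 N. Pads are 22 mm wide; open, the fingers measure 114 mm over their backs; the gripper's body (76 mm by 85 mm) begins 54 mm behind the grasp point. The pads swing forward as they close: fully open they stand 13 mm farther back than shut.
Start: joints at [-88.367, 21.807, 74.336, -0, 83.858, -12.336], TCP at [0.133, -0.534, 0.25] pointing down, gripper open.
Joint ranges: [-178.18, 178.18], [-50.72, 133.34], [12.68, 142.11], [-81.47, 261.47], [9.98, 163.14], [-165.26, 165.26]. Speed limits (degrees/s): [136.94, 136.94, 180, 180, 180, 180].

## Interface

Orientations are given as a 3x3 rotation matrix whose columns are the frame's x, y, z axes.
In Python, from rig import env gives the robot as it stands.
- The arm moves only by the tool servo_tool, never from a script. Its argument "steps" is a list of rows, each an object of numbers: "tx", "ty", "tz": the shift along the world's x, y, z in cm; "yaw": the turn about the world's z in degrees; "claw": the finger opening in cm, from 0 to 8.54. In form: [{"tx": .., "ty": .., "tz": .., "yaw": .., "claw": ..}, ...]. A call has 1 to 20 rows; each row shifts and turns the commanded pose from where the row before left it; what a row does not reach is not made up. A row lasts 1/10 s, in which the tool goes at most 50 mm and 8.59 degrees, less where a joint would pass 70% of its speed; a pose out of reach is approached as far as the arm can. A call with a gripper value outside its range is refused whole. The fingers move at their own pace and stop on an object; "newtons" is the grip in N (left out, the last holds). Time passes only in rows, so rows that do not move let the fingers close. It gives the time, the measured TCP pose, the force, the opening and the grip force at its end, in the units of the state.
- env.observe(): the state, without advancing time (a new reading comes with each control period).
- env.get_image(name): name is "scene" or "top"; returns (picture, depth): 420x560x3 uint8, red, green, blue; 420x560 float32, m along the optical axis (not along the pixel's ray), 0 where there is no reading.
- env.camera_model(name): a dict with "fovy" (degrees; the focal length in pixels is half the picture's height over the tangent of half this angle, whatever the lens; pixels are square), "cx", "cy" (the principal point, pixels), "T" (4x4, takes a point from camera to world coordinates). Camera axes: x right, y down, z forward; pixel columns grow to the right and rows downward; lengths in m; the calibration is good to about 2 mm. A picture is of the moment at which its call begins. camera_model takes no time and is no camera call.
- env.close_job(): hands the job in; it is judged then, once.
The state is a dict: "time_s": time; "q": joint angles; "qvel": joint speeds; "joint_efforts": joint torques, N m; "position": TCP position; "tool_rot": TCP orientation; "ft_force": force on the tool from outside, world axes, zero at the start; "wrist_torque": the same for the moment, N m; "grip_width": finger opening in m; "gripper_force": force on a finger pad.
Only numpy, scipy, OpenCV 4.12 (cv2) and the standard library are available. Lean on these libraries where they do the work, as an engineer would, in place of code of your own. Each camera call takes 0.05 s, during which the arm holds its last target. There are 200 camera calls.

## Working session

There is one attempt and no reset: what is moved stays moved. The work goes in short steps, Python scripts to look and compute and a tool call to move; the robot and the scene stay as the last step left them, time stands still between calls to the robot, and variables do not carry over. Pictures are saved under pics/ and viewed, at most 10 in all, crops included, and the job is handed in when it is done.

Besides the shell and the picture viewer there is one more tool, called after "Call:" as name(argument=value, ...) on one line, values as JSON. servo_tool: Moves the arm, as the interface text tells. Its arguments: {"type":"object","properties":{"steps":{"type":"array"},"newtons":{"type":"number"}},"required":["steps"]}

```bash
ls; mkdir -p pics; cat > h.py <<'E'
import numpy as np, cv2
from rig import env
def cam(n):
    m=env.camera_model(n); f=210/np.tan(np.radians(m['fovy']/2)); return f,m['cx'],m['cy'],np.array(m['T'])
def plane(n,u,v,z):
    f,cx,cy,T=cam(n); d=T[:3,:3]@np.array([(u-cx)/f,(v-cy)/f,1]); o=T[:3,3]; return o+d*(z-o[2])/d[2]
def proj(n,p):
    f,cx,cy,T=cam(n); c=T[:3,:3].T@(np.array(p)-T[:3,3]); return f*c[0]/c[2]+cx,f*c[1]/c[2]+cy
def cloud(n,D):
    f,cx,cy,T=cam(n); v,u=np.mgrid[:420,:560]; P=np.stack([(u-cx)/f*D,(v-cy)/f*D,D],-1); return P@T[:3,:3].T+T[:3,3]
def save(n,tag):
    I,D=env.get_image(n); cv2.imwrite(f'pics/{tag}.png',I[...,::-1]); np.savez(f'{tag}.npz',I=I,D=D); return I,D
E
python3 - <<'E'
from h import *
for n in('top','scene'):
    save(n,n+'0'); m=env.camera_model(n); print(n,m['fovy'],m['cx'],m['cy'],np.round(m['T'],3).tolist())
print(env.observe())
E
```

```text
pics
top 47.60860868996927 282.3644289813789 191.45182774868724 [[0.014, -0.992, 0.123, 0.445], [-1.0, -0.016, -0.018, -0.032], [0.02, -0.123, -0.992, 1.357], [0.0, 0.0, 0.0, 1.0]]
scene 45.76910055312838 278.77470684922775 218.11361570353478 [[-0.572, 0.609, -0.549, 1.264], [0.82, 0.439, -0.367, 0.432], [0.018, -0.661, -0.751, 1.061], [0.0, 0.0, 0.0, 1.0]]
{'time_s': 0.1, 'q': array([-8.83671993e+01,  2.18348502e+01,  7.43785578e+01, -2.57669123e-03,
        8.38584580e+01, -1.23343004e+01]), 'qvel': array([ 0.07745312, -0.03278539, -0.16152782,  0.06708856,  0.01439905,
       -0.0026205 ]), 'joint_efforts': array([ 2.34093197e-03, -4.49222410e+01, -2.31659460e+01, -2.48136857e-04,
        3.62121747e-03, -6.80810246e-06]), 'position': array([ 0.13274448, -0.5334914 ,  0.24980578]), 'tool_rot': array([[ 9.70433317e-01,  2.41369365e-01, -8.04352813e-05],
       [ 2.41369274e-01, -9.70432535e-01,  1.25251357e-03],
       [ 2.24261392e-04, -1.23489551e-03, -9.99999212e-01]]), 'ft_force': array([-0.64246721, -1.4420973 ,  0.87995791]), 'wrist_torque': array([ 0.00552634, -0.0340451 , -0.0406884 ]), 'gripper_force': 0.0, 'grip_width': 0.08535418450614506}
```

View pics/top0.png

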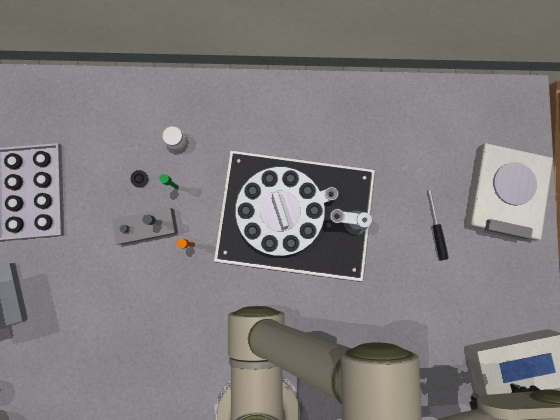

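View pics/scene0.png

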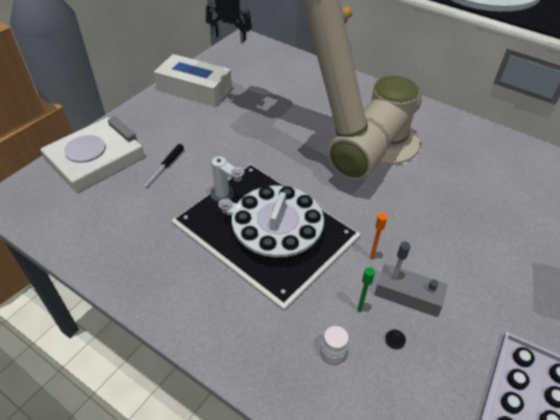

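Top view: rack at (145,226) with a dark tall pin at (149,219) and a short one at (125,229). The plate is centred at about (280,211), its lug bushing is at (331,194), the arm bushing at (337,216) and the post at (365,220).
Rod candidates (top-view pixels): dark tall pin (149,219), short plug (125,229), green pin (165,180), orange pin (183,243). I choose the dark tall pin in the rack; in the scene view its head is at (403,250). I'll check that in one crop.

```bash
python3 - <<'E'
from h import *
ims=[]
S=np.load('scene0.npz');T=np.load('top0.npz')
a=cv2.resize(S['I'][225:325,340:460],None,fx=4,fy=4,interpolation=cv2.INTER_CUBIC)[:400]
b=cv2.resize(T['I'][170:270,240:340][:, 20:],None,fx=4,fy=4,interpolation=cv2.INTER_CUBIC)
b=cv2.resize(T['I'][175:275,295:375],None,fx=4,fy=4,interpolation=cv2.INTER_CUBIC)
cv2.imwrite('pics/crop1.png',np.hstack([a,b])[...,::-1])
for n,Z in(('top',T),('scene',S)):
    P=cloud(n,Z['D']); ok=Z['D']>0
    def reg(name,c,r,z0,z1):
        u,v=c; m=np.zeros((420,560),bool); m[v-r:v+r,u-r:u+r]=1
        m&=ok&(P[...,2]>z0)&(P[...,2]<z1)
        if m.sum()<4: print(n,name,'few');return
        q=P[m]; (cx,cy),rad=cv2.minEnclosingCircle(q[:,:2].astype(np.float32))
        print(n,name,m.sum(),'mean',q.mean(0).round(4),'mid',((q.min(0)+q.max(0))/2).round(4),'circ',round(cx,4),round(cy,4),round(rad,4))
    if n=='top':
        reg('rod',(149,219),10,.165,.2);reg('plug',(125,229),8,.07,.1);reg('ub',(337,216),9,.154,.17);reg('post',(365,220),12,.148,.17)
        reg('lb',(331,194),9,.091,.105);reg('handle',(280,211),25,.125,.15);reg('plate',(280,211),55,.08,.095)
        reg('rack',(145,226),35,.045,.055);reg('jar',(174,137),14,.07,.09)
        reg('green',(165,180),10,.1,.3);reg('orange',(183,243),10,.1,.3)
    else:
        reg('rod',(403,250),12,.165,.2);reg('ub',(237,174),10,.154,.17);reg('post',(219,161),12,.148,.17);reg('lb',(226,206),10,.091,.105);reg('handle',(278,210),25,.132,.15);reg('plate',(278,220),60,.08,.092)
for nm,px,z in(('rod',(149,219),.18),('ub',(337,216),.16),('lb',(331,194),.097),('post',(365,220),.155),('axis',(280,211),.1)): print(nm,plane('top',*px,z).round(4))
print('scene',plane('scene',403,247,.18),plane('scene',237,173,.16))
E
```

```text
top rod 83 mean [0.5166 0.2766 0.1783] mid [0.5165 0.277  0.1753] circ 0.5167 0.2773 0.0116
top plug 50 mean [0.4979 0.3648 0.0814] mid [0.4984 0.3661 0.0786] circ 0.4969 0.3668 0.0113
top ub 99 mean [ 0.5343 -0.1955  0.1584] mid [ 0.5341 -0.1959  0.1594] circ 0.5319 -0.1976 0.0216
top post 243 mean [ 0.526  -0.2577  0.1546] mid [ 0.5256 -0.2577  0.1568] circ 0.5291 -0.2577 0.0263
top lb 90 mean [ 0.5982 -0.186   0.096 ] mid [ 0.5976 -0.1822  0.0965] circ 0.5954 -0.183 0.0223
top handle 230 mean [ 0.5501 -0.0499  0.1372] mid [ 0.5496 -0.0495  0.1355] circ 0.5507 -0.0495 0.0467
top plate 4482 mean [ 0.5507 -0.0526  0.0888] mid [ 0.551  -0.0636  0.0875] circ 0.5583 -0.0667 0.138
top rack 1258 mean [0.5059 0.3218 0.0497] mid [0.5073 0.3222 0.05  ] circ 0.5084 0.3222 0.0868
top jar 302 mean [0.752  0.2469 0.0792] mid [0.7525 0.2469 0.078 ] circ 0.7526 0.2478 0.0269
top green 101 mean [0.619  0.2411 0.1621] mid [0.6201 0.2427 0.1405] circ 0.62 0.2434 0.0119
top orange 96 mean [0.4591 0.1904 0.164 ] mid [0.4589 0.1929 0.1531] circ 0.4597 0.1929 0.0123
scene rod 105 mean [0.5213 0.28   0.1752] mid [0.5178 0.2794 0.1733] circ 0.5179 0.2797 0.013
scene ub 55 mean [ 0.5332 -0.1949  0.1565] mid [ 0.5337 -0.1994  0.1579] circ 0.5344 -0.1997 0.0283
scene post 180 mean [ 0.5304 -0.25    0.1519] mid [ 0.5267 -0.2423  0.1541] circ 0.5339 -0.2421 0.0386
scene lb 56 mean [ 0.5975 -0.1854  0.0941] mid [ 0.5993 -0.1704  0.0944] circ 0.6041 -0.1704 0.0343
scene handle 168 mean [ 0.5547 -0.0471  0.1354] mid [ 0.5521 -0.0472  0.1363] circ 0.5521 -0.0493 0.0481
scene plate 3349 mean [ 0.5632 -0.0465  0.0864] mid [ 0.4798 -0.0926  0.086 ] circ 0.4812 -0.0711 0.1956
rod [0.517 0.273 0.18 ]
ub [ 0.5328 -0.1933  0.16  ]
lb [ 0.5961 -0.1857  0.097 ]
post [ 0.5241 -0.2651  0.155 ]
axis [ 0.5482 -0.0501  0.1   ]
scene [0.52631866 0.27855076 0.18      ] [ 0.53972109 -0.18682817  0.16      ]
```

View pics/crop1.png

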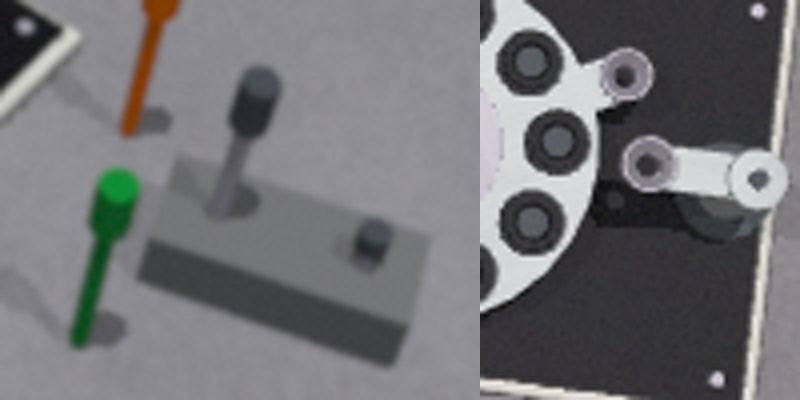

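The crop confirms the choice: dark tall pin in the rack (the other pin is the short plug), with green and orange separate. Bushing centres in the top view are at about (337.5,216) and (331,194).

```bash
python3 - <<'E'
from h import *
Z=np.load('top0.npz');P=cloud('top',Z['D'])
m=np.zeros((420,560),bool);m[185:240,255:305]=1;m&=(P[...,2]>.13)&(P[...,2]<.15)
r=cv2.minAreaRect((P[m][:,:2]*1000).astype(np.float32));print(r)
q=P[m][:,:2];w,V=np.linalg.eigh(np.cov(q.T));print(np.degrees(np.arctan(V[1,1]/V[0,1])))
a=np.array([.5501,-.0499])
for b in([.5343,-.1955],[.5982,-.186]):
    d=b-a;print(np.degrees(np.arctan2(d[1],d[0])),np.hypot(*d))
E
```

```text
((550.8173828125, -49.93719482421875), (93.12259674072266, 15.705589294433594), 19.248998641967773)
19.391117185278503
-96.19330196793494 0.14645477117526765
-70.5357460757509 0.1443496449597296
```

Call:
servo_tool(steps=[{"tx": 2.6, "ty": 3.0, "claw": 8.5}, {"tx": 2.6, "ty": 3.0}, {"tx": 2.6, "ty": 3.0}, {"tx": 2.6, "ty": 3.0}, {"tx": 2.6, "ty": 3.0}, {"tx": 2.6, "ty": 3.0}, {"tx": 2.6, "ty": 3.0}, {"tx": 2.6, "ty": 3.0}, {"tx": 2.6, "ty": 3.0}, {"tx": 2.6, "ty": 3.0}, {"tx": 2.6, "ty": 3.0}, {"tx": 2.6, "ty": 3.0}, {"tx": 2.6, "ty": 3.0}, {"tx": 2.6, "ty": 3.0}, {"tx": 2.6, "ty": 3.0}, {"tx": 2.7, "ty": 3.4}, {}])

```text
invalid input at $.steps[0]: expected keys tx, ty, tz, yaw, claw
```

Call:
servo_tool(steps=[{"tx": 2.6, "ty": 3.0, "tz": 0, "yaw": 0, "claw": 8.5}, {"tx": 2.6, "ty": 3.0, "tz": 0, "yaw": 0, "claw": 8.5}, {"tx": 2.6, "ty": 3.0, "tz": 0, "yaw": 0, "claw": 8.5}, {"tx": 2.6, "ty": 3.0, "tz": 0, "yaw": 0, "claw": 8.5}, {"tx": 2.6, "ty": 3.0, "tz": 0, "yaw": 0, "claw": 8.5}, {"tx": 2.6, "ty": 3.0, "tz": 0, "yaw": 0, "claw": 8.5}, {"tx": 2.6, "ty": 3.0, "tz": 0, "yaw": 0, "claw": 8.5}, {"tx": 2.6, "ty": 3.0, "tz": 0, "yaw": 0, "claw": 8.5}, {"tx": 2.6, "ty": 3.0, "tz": 0, "yaw": 0, "claw": 8.5}, {"tx": 2.6, "ty": 3.0, "tz": 0, "yaw": 0, "claw": 8.5}, {"tx": 2.6, "ty": 3.0, "tz": 0, "yaw": 0, "claw": 8.5}, {"tx": 2.6, "ty": 3.0, "tz": 0, "yaw": 0, "claw": 8.5}, {"tx": 2.6, "ty": 3.0, "tz": 0, "yaw": 0, "claw": 8.5}, {"tx": 2.6, "ty": 3.0, "tz": 0, "yaw": 0, "claw": 8.5}, {"tx": 2.6, "ty": 3.0, "tz": 0, "yaw": 2.6, "claw": 8.5}, {"tx": 2.8, "ty": 3.4, "tz": 0, "yaw": 2.6, "claw": 8.5}, {"tx": 0, "ty": 0, "tz": 0, "yaw": 0, "claw": 8.5}, {"tx": 0, "ty": 0, "tz": 0, "yaw": 0, "claw": 8.5}])

```text
time_s: 1.9
position: [0.5508, -0.0491, 0.2497]
tool_rot: [[0.944, 0.33, -0.001], [0.33, -0.944, 0.0], [-0.001, -0.001, -1.0]]
ft_force: [-0.6, -0.2, -0.7]
grip_width: 0.0849
gripper_force: 0.0
```

Call:
servo_tool(newtons=40, steps=[{"tx": 0, "ty": -0.1, "tz": -2.5, "yaw": 0, "claw": 8.5}, {"tx": 0, "ty": 0, "tz": -2.5, "yaw": 0, "claw": 8.5}, {"tx": 0, "ty": 0, "tz": -2.5, "yaw": 0, "claw": 8.5}, {"tx": 0, "ty": 0, "tz": -2.4, "yaw": 0, "claw": 8.5}, {"tx": 0, "ty": 0, "tz": -2.0, "yaw": 0, "claw": 8.5}, {"tx": 0, "ty": 0, "tz": 0, "yaw": 0, "claw": 1.2}, {"tx": 0, "ty": 0, "tz": 0, "yaw": 0, "claw": 1.2}, {"tx": 0, "ty": 0, "tz": 0, "yaw": 0, "claw": 1.2}, {"tx": 0, "ty": 0, "tz": 0, "yaw": 0, "claw": 1.2}, {"tx": 0, "ty": 0, "tz": 0, "yaw": 0, "claw": 1.2}, {"tx": 0, "ty": 0, "tz": 0, "yaw": 0, "claw": 1.2}, {"tx": 0, "ty": 0, "tz": 0, "yaw": 0, "claw": 1.2}, {"tx": 0, "ty": 0, "tz": 0, "yaw": 0, "claw": 1.2}, {"tx": 0, "ty": 0, "tz": 0, "yaw": 0, "claw": 1.2}])

```text
time_s: 3.3
position: [0.5503, -0.0488, 0.1325]
tool_rot: [[0.944, 0.329, -0.0], [0.329, -0.944, 0.003], [0.001, -0.003, -1.0]]
ft_force: [-3.9, 10.0, 9.0]
grip_width: 0.015
gripper_force: 41.3
```

Call:
servo_tool(steps=[{"tx": 0, "ty": 0, "tz": 0, "yaw": -2, "claw": 1.2}, {"tx": 0, "ty": 0, "tz": 0, "yaw": -3, "claw": 1.2}, {"tx": 0, "ty": 0, "tz": 0, "yaw": -4, "claw": 1.2}, {"tx": 0, "ty": 0, "tz": 0, "yaw": -4, "claw": 1.2}, {"tx": 0, "ty": 0, "tz": 0, "yaw": -4, "claw": 1.2}, {"tx": 0, "ty": 0, "tz": 0, "yaw": -4, "claw": 1.2}, {"tx": 0, "ty": 0, "tz": 0, "yaw": -3, "claw": 1.2}, {"tx": 0, "ty": 0, "tz": 0, "yaw": -1.7, "claw": 1.2}, {"tx": 0, "ty": 0, "tz": 0, "yaw": 0, "claw": 1.2}, {"tx": 0, "ty": 0, "tz": 0, "yaw": 0, "claw": 1.2}, {"tx": 0, "ty": 0, "tz": 0, "yaw": 0, "claw": 1.2}])

```text
time_s: 4.4
position: [0.5503, -0.0487, 0.1325]
tool_rot: [[0.994, -0.113, -0.0], [-0.113, -0.994, 0.003], [-0.0, -0.003, -1.0]]
ft_force: [-3.6, 10.4, 8.9]
grip_width: 0.0149
gripper_force: 41.4
```

```bash
python3 - <<'E'
from h import *
I,D=save('top','top1');S,_=save('scene','scene1')
a=cv2.resize(I[160:260,250:380],None,fx=4,fy=4,interpolation=cv2.INTER_CUBIC)
b=cv2.resize(S[145:245,195:265],None,fx=4,fy=4,interpolation=cv2.INTER_CUBIC)
cv2.imwrite('pics/crop2.png',np.hstack([a,b])[...,::-1])
r=env.observe()['tool_rot'];print(np.degrees(np.arctan2(r[1,0],r[0,0])))
E
```

```text
-6.510815694997647
```

View pics/crop2.png

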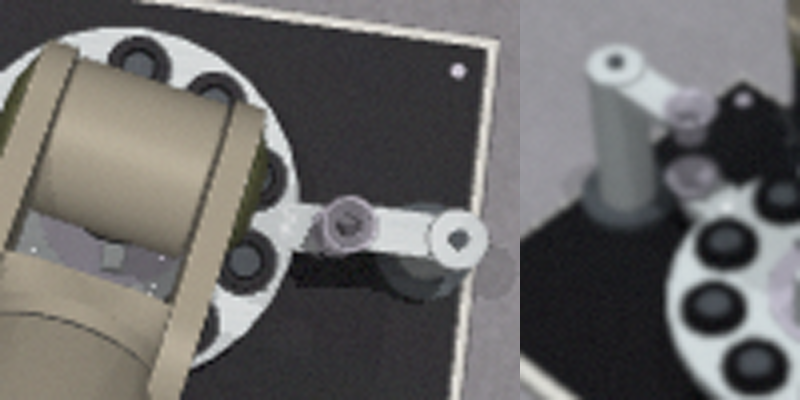

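Crops: the top view shows the lug's bushing under the arm's bushing at full-image pixel (337,216). In the scene view the two mouths sit at about (237.5,171) and (238,189). I'll check the alignment numerically.

```bash
python3 - <<'E'
from h import *
u=plane('scene',237.5,170.75,.16);l=plane('scene',238.25,189.5,.097)
print(u,l)
ax=np.array([.5503,-.0495])
for p in(u,l): d=p[:2]-ax;print(np.degrees(np.arctan2(d[1],d[0])),np.hypot(*d))
Z=np.load('scene1.npz');P=cloud('scene',Z['D'])
for c,z0,z1 in(((237,171),.154,.166),((238,189),.092,.103)):
    m=np.zeros((420,560),bool);m[c[1]-9:c[1]+9,c[0]-10:c[0]+11]=1;m&=(P[...,2]>z0)&(P[...,2]<z1)
    q=P[m][:,:2];d=q.mean(0)-ax;print(m.sum(),q.mean(0),((q.min(0)+q.max(0))/2),np.degrees(np.arctan2(d[1],d[0])))
E
```

```text
[ 0.53221383 -0.19104822  0.16      ] [ 0.53808639 -0.1874016   0.097     ]
-97.28144974998968 0.14269901592055673
-95.0613425612657 0.13844141093374057
54 [ 0.53382138 -0.19384735] [ 0.53428279 -0.19228965] -96.51266190042261
42 [ 0.53292865 -0.19199699] [ 0.53564843 -0.19203969] -96.95044848744075
```

Call:
servo_tool(steps=[{"tx": 0, "ty": 0, "tz": 0, "yaw": 0, "claw": 3}, {"tx": 0, "ty": 0, "tz": 0, "yaw": 0, "claw": 8.5}, {"tx": 0, "ty": 0, "tz": 0, "yaw": 0, "claw": 8.5}, {"tx": 0, "ty": 0, "tz": 0, "yaw": 0, "claw": 8.5}, {"tx": 0, "ty": 0, "tz": 0, "yaw": 0, "claw": 8.5}, {"tx": 0, "ty": 0, "tz": 0, "yaw": 0, "claw": 8.5}, {"tx": 0, "ty": 0, "tz": 2, "yaw": 0, "claw": 8.5}, {"tx": 0, "ty": 0, "tz": 4, "yaw": 0, "claw": 8.5}, {"tx": 0, "ty": 0, "tz": 4, "yaw": 0, "claw": 8.5}, {"tx": 0, "ty": 0, "tz": 2, "yaw": 0, "claw": 8.5}, {"tx": -0.3, "ty": 3.2, "tz": 0, "yaw": 0, "claw": 8.5}, {"tx": -0.3, "ty": 4.2, "tz": 0, "yaw": 0, "claw": 8.5}, {"tx": -0.5, "ty": 4.2, "tz": 0, "yaw": 0, "claw": 8.5}, {"tx": -0.5, "ty": 4.2, "tz": 0, "yaw": 0, "claw": 8.5}, {"tx": -0.5, "ty": 4.2, "tz": 0, "yaw": 0, "claw": 8.5}, {"tx": -0.5, "ty": 4.2, "tz": 0, "yaw": 0, "claw": 8.5}, {"tx": -0.5, "ty": 4.2, "tz": 0, "yaw": 0, "claw": 8.5}, {"tx": -0.2, "ty": 4.2, "tz": 0, "yaw": 0, "claw": 8.5}, {"tx": 0, "ty": 0, "tz": 0, "yaw": 0, "claw": 8.5}, {"tx": 0, "ty": 0, "tz": 0, "yaw": 0, "claw": 8.5}])

```text
time_s: 6.5
position: [0.5175, 0.2758, 0.251]
tool_rot: [[0.994, -0.112, -0.0], [-0.112, -0.994, -0.0], [-0.0, 0.0, -1.0]]
ft_force: [0.6, -0.4, -0.8]
grip_width: 0.085
gripper_force: 0.0
```

```bash
python3 - <<'E'
from h import *
I,D=save('top','top2');S,_=save('scene','scene2')
a=cv2.resize(I[160:260,255:385],None,fx=3,fy=3,interpolation=cv2.INTER_CUBIC)
b=cv2.resize(S[215:315,330:460],None,fx=3,fy=3,interpolation=cv2.INTER_CUBIC)
cv2.imwrite('pics/crop3.png',np.hstack([a,b])[...,::-1])
P=cloud('top',D);m=np.zeros((420,560),bool);m[185:240,255:305]=1;m&=(P[...,2]>.13)&(P[...,2]<.15)
print(cv2.minAreaRect((P[m][:,:2]*1000).astype(np.float32)))
for c in(( 337,216),):
    m[:]=0;m[c[1]-9:c[1]+9,c[0]-9:c[0]+9]=1;m&=(P[...,2]>.154)&(P[...,2]<.17);print(P[m].mean(0))
E
```

```text
((550.9749145507812, -49.713584899902344), (15.89184856414795, 93.89017486572266), 83.21823120117188)
[ 0.53383439 -0.1960848   0.15840742]
```

View pics/crop3.png

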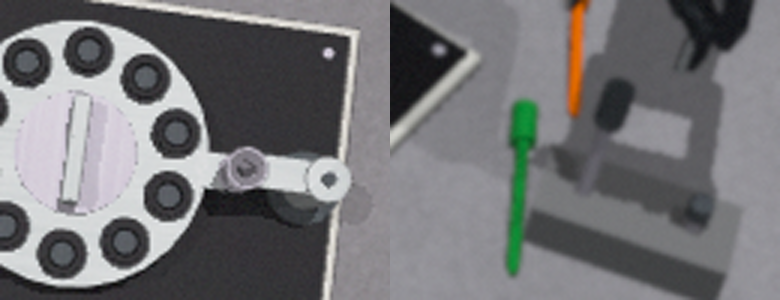

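The plate stayed aligned (bar at -6.8°). The gripper hangs above the rod, whose head shows at scene pixel (403,250). Next I descend and grip.

Call:
servo_tool(newtons=60, steps=[{"tx": 0, "ty": 0.1, "tz": -2, "yaw": 0, "claw": 8.5}, {"tx": 0, "ty": 0, "tz": -2, "yaw": 0, "claw": 8.5}, {"tx": 0, "ty": 0, "tz": -2, "yaw": 0, "claw": 8.5}, {"tx": 0, "ty": 0, "tz": -2, "yaw": 0, "claw": 8.5}, {"tx": 0, "ty": 0, "tz": -1, "yaw": 0, "claw": 8.5}, {"tx": 0, "ty": 0, "tz": 0, "yaw": 0, "claw": 8.5}, {"tx": 0, "ty": 0, "tz": 0, "yaw": 0, "claw": 4}, {"tx": 0, "ty": 0, "tz": 0, "yaw": 0, "claw": 3}, {"tx": 0, "ty": 0, "tz": 0, "yaw": 0, "claw": 2}, {"tx": 0, "ty": 0, "tz": 0, "yaw": 0, "claw": 2}, {"tx": 0, "ty": 0, "tz": 0, "yaw": 0, "claw": 2}, {"tx": 0, "ty": 0, "tz": 0, "yaw": 0, "claw": 2}, {"tx": 0, "ty": 0, "tz": 0, "yaw": 0, "claw": 2}, {"tx": 0, "ty": 0, "tz": 0, "yaw": 0, "claw": 2}])

```text
time_s: 8.0
position: [0.5181, 0.2767, 0.1619]
tool_rot: [[0.994, -0.114, 0.001], [-0.114, -0.994, 0.001], [0.001, -0.001, -1.0]]
ft_force: [1.0, 2.8, 4.9]
grip_width: 0.0226
gripper_force: 58.8
```

Call:
servo_tool(steps=[{"tx": 0, "ty": 0, "tz": 1, "yaw": 0, "claw": 2}, {"tx": 0, "ty": 0, "tz": 1, "yaw": 0, "claw": 2}, {"tx": 0, "ty": 0, "tz": 1, "yaw": 0, "claw": 2}, {"tx": 0, "ty": 0, "tz": 1, "yaw": 0, "claw": 2}, {"tx": 0, "ty": 0, "tz": 1, "yaw": 0, "claw": 2}, {"tx": 0, "ty": 0, "tz": 2, "yaw": 0, "claw": 2}, {"tx": 0, "ty": 0, "tz": 3, "yaw": 0, "claw": 2}, {"tx": 0, "ty": 0, "tz": 3, "yaw": 0, "claw": 2}, {"tx": 0, "ty": 0, "tz": 3, "yaw": 0, "claw": 2}, {"tx": 0, "ty": 0, "tz": 3, "yaw": 0, "claw": 2}, {"tx": 0, "ty": 0, "tz": 1, "yaw": 0, "claw": 2}, {"tx": 0, "ty": 0, "tz": 0, "yaw": 0, "claw": 2}, {"tx": 0, "ty": 0, "tz": 0, "yaw": 0, "claw": 2}])

```text
time_s: 9.3
position: [0.5175, 0.2761, 0.3598]
tool_rot: [[0.993, -0.114, -0.003], [-0.114, -0.993, -0.001], [-0.002, 0.001, -1.0]]
ft_force: [-0.8, 0.0, -1.8]
grip_width: 0.0227
gripper_force: 59.1
```

Call:
servo_tool(steps=[{"tx": 0, "ty": -1.2, "tz": 0, "yaw": 0, "claw": 2}, {"tx": 0.1, "ty": -2.4, "tz": 0, "yaw": 0, "claw": 2}, {"tx": 0.1, "ty": -3.5, "tz": 0, "yaw": 0, "claw": 2}, {"tx": 0.1, "ty": -3.5, "tz": 0, "yaw": 0, "claw": 2}, {"tx": 0.1, "ty": -3.5, "tz": 0, "yaw": 0, "claw": 2}, {"tx": 0.1, "ty": -3.5, "tz": 0, "yaw": 0, "claw": 2}, {"tx": 0.1, "ty": -3.5, "tz": 0, "yaw": 0, "claw": 2}, {"tx": 0.1, "ty": -3.5, "tz": 0, "yaw": 0, "claw": 2}, {"tx": 0.1, "ty": -3.5, "tz": 0, "yaw": 0, "claw": 2}, {"tx": 0.1, "ty": -3.5, "tz": 0, "yaw": 0, "claw": 2}, {"tx": 0.1, "ty": -3.5, "tz": 0, "yaw": 0, "claw": 2}, {"tx": 0.2, "ty": -3.5, "tz": 0, "yaw": 0, "claw": 2}, {"tx": 0.2, "ty": -3.5, "tz": 0, "yaw": 0, "claw": 2}, {"tx": 0.2, "ty": -2.6, "tz": 0, "yaw": 0, "claw": 2}, {"tx": 0.1, "ty": -2.0, "tz": 0, "yaw": 0, "claw": 2}, {"tx": 0, "ty": 0, "tz": 0, "yaw": 0, "claw": 2}, {"tx": 0, "ty": 0, "tz": 0, "yaw": 0, "claw": 2}, {"tx": 0, "ty": 0, "tz": 0, "yaw": 0, "claw": 2}])

```text
time_s: 11.1
position: [0.5345, -0.1901, 0.3611]
tool_rot: [[0.994, -0.113, -0.001], [-0.113, -0.994, 0.001], [-0.001, -0.0, -1.0]]
ft_force: [-0.7, 0.6, -1.9]
grip_width: 0.0227
gripper_force: 59.1
```

```bash
python3 - <<'E'
from h import *
I,D=save('top','top3');S,E=save('scene','scene3')
a=cv2.resize(I[150:260,280:400],None,fx=3,fy=3,interpolation=cv2.INTER_CUBIC)
b=cv2.resize(S[90:200,180:300],None,fx=3,fy=3,interpolation=cv2.INTER_CUBIC)
cv2.imwrite('pics/crop4.png',np.hstack([a,b])[...,::-1])
o=env.observe();print(o['position'],o['tool_rot'][:,2])
p=o['position'];P=cloud('scene',E)
for dz in(.03,.06,.09,.12,.15):
    print(dz,np.round(proj('scene',p-[0,0,dz]),1))
for z in np.arange(.215,.34,.012):
    m=(abs(P[...,2]-z)<.006)&(np.hypot(P[...,0]-p[0],P[...,1]-p[1])<.03)
    if m.sum()>2: print(round(z,3),m.sum(),P[m].mean(0).round(4))
E
```

```text
[ 0.5346464  -0.1899425   0.36139387] [ 1.67647664e-05  8.83444426e-05 -9.99999996e-01]
0.03 [234.  118.5]
0.06 [234.6 128.5]
0.09 [235.2 138.3]
0.12 [235.8 147.6]
0.15 [236.4 156.7]
0.215 11 [ 0.537  -0.1864  0.2157]
0.227 22 [ 0.5363 -0.1854  0.2268]
0.239 16 [ 0.536  -0.1852  0.2395]
0.251 19 [ 0.5365 -0.185   0.2512]
0.263 16 [ 0.5361 -0.1873  0.2633]
0.275 19 [ 0.5355 -0.1865  0.2748]
0.287 21 [ 0.5353 -0.1858  0.2879]
0.299 19 [ 0.5349 -0.1859  0.2996]
0.311 23 [ 0.534  -0.1864  0.3115]
0.323 17 [ 0.5349 -0.1875  0.3228]
0.335 7 [ 0.5393 -0.1907  0.3356]
```

View pics/crop4.png

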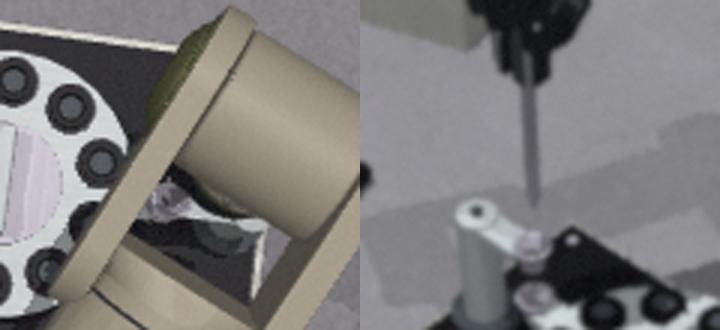

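Crop: the rod hangs upright with its tip at scene pixel ~(238,159), above the arm's bushing at (237.5,171). I still have to go ~5 mm in -y. I'll take the remaining offset from the same camera so its bias cancels.

```bash
python3 - <<'E'
from h import *
Z=np.load('scene3.npz');P=cloud('scene',Z['D']);p=np.array([.5346,-.19,.3614])
R=np.hypot(P[...,0]-p[0],P[...,1]-p[1])<.03
pts=[]
for z in np.arange(.225,.30,.01):
    m=R&(abs(P[...,2]-z)<.005);v,u=np.nonzero(m)
    pts.append((u.mean()-proj('scene',[p[0],p[1],z])[0]))
print('du rod',np.round(pts,2))
m=R&(P[...,2]<.3)&(P[...,2]>.2);v,u=np.nonzero(m);print('lowest row',v.max(),[u[v==k].mean() for k in range(v.max()-4,v.max()+1)])
# upper bush outline: purple-ish ring, from scene before (scene2)
Z=np.load('scene2.npz');P=cloud('scene',Z['D'])
m=np.zeros((420,560),bool);m[160:184,226:250]=1;m&=(P[...,2]>.137)&(P[...,2]<.168)&(np.hypot(P[...,0]-.534,P[...,1]+.195)<.025)
v,u=np.nonzero(m)
for k in range(v.min(),v.max()+1):
    s=u[v==k]; print(k,s.min(),s.max(),end='; ')
print('\nub proj',proj('scene',[.534,-.1956,.16]),proj('scene',[.534,-.1956,.135]))
f,cx,cy,T=cam('scene');print('cam right',T[:3,0], 'mm/px',1000/f*1.35)
I=cv2.resize(Z['I'][155:185,222:254],None,fx=12,fy=12,interpolation=cv2.INTER_CUBIC)
Y=np.load('top2.npz')['I'];J=cv2.resize(Y[201:231,322:354],None,fx=12,fy=12,interpolation=cv2.INTER_CUBIC)
cv2.imwrite('pics/crop5.png',np.hstack([I,J])[...,::-1])
E
```

```text
du rod [1.25 0.86 1.1  1.22 0.25 1.03 1.11 1.18]
lowest row 158 [np.float64(237.0), np.float64(237.0), np.float64(237.0), np.float64(237.0), np.float64(237.0)]
167 233 233; 168 233 240; 169 230 242; 170 228 242; 171 228 243; 172 228 243; 173 227 243; 174 227 242; 175 227 241; 176 229 240; 177 229 240; 178 234 241; 179 234 240; 180 237 237; 
ub proj (np.float64(235.71279660250144), np.float64(170.42746286516103)) (np.float64(236.15259360763173), np.float64(177.29702489225616))
cam right [-0.57232478  0.81982792  0.01806974] mm/px 2.7134923563829543
```

View pics/crop5.png

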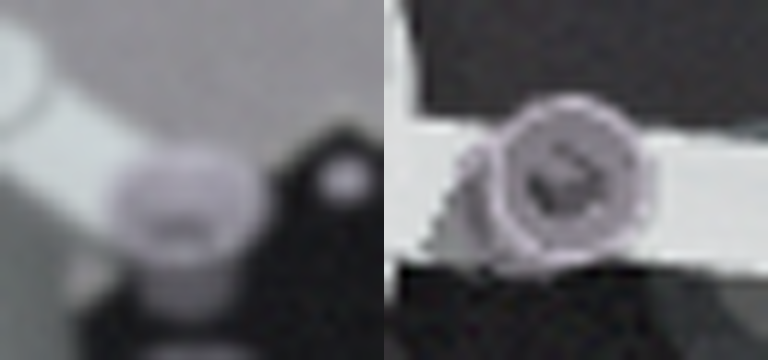

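Call:
servo_tool(steps=[{"tx": 0, "ty": -0.5, "tz": 0, "yaw": 0, "claw": 2}, {"tx": 0, "ty": 0, "tz": -2, "yaw": 0, "claw": 2}, {"tx": 0, "ty": 0, "tz": -2, "yaw": 0, "claw": 2}, {"tx": 0, "ty": 0, "tz": -1, "yaw": 0, "claw": 2}, {"tx": 0, "ty": 0, "tz": -0.5, "yaw": 0, "claw": 2}, {"tx": 0, "ty": 0, "tz": -0.5, "yaw": 0, "claw": 2}, {"tx": 0, "ty": 0, "tz": -0.3, "yaw": 0, "claw": 2}, {"tx": 0, "ty": 0, "tz": 0, "yaw": 0, "claw": 2}, {"tx": 0, "ty": 0, "tz": 0, "yaw": 0, "claw": 2}])

```text
time_s: 12.1
position: [0.5349, -0.1958, 0.2988]
tool_rot: [[0.994, -0.114, 0.001], [-0.114, -0.994, -0.0], [0.001, 0.0, -1.0]]
ft_force: [-0.2, 0.3, -2.1]
grip_width: 0.0228
gripper_force: 59.2
```

Call:
servo_tool(steps=[{"tx": 0, "ty": 0, "tz": -0.4, "yaw": 0, "claw": 2}, {"tx": 0, "ty": 0, "tz": -0.4, "yaw": 0, "claw": 2}, {"tx": 0, "ty": 0, "tz": -0.4, "yaw": 0, "claw": 2}, {"tx": 0, "ty": 0, "tz": 0, "yaw": 0, "claw": 2}, {"tx": 0, "ty": 0, "tz": 0, "yaw": 0, "claw": 2}])

```text
time_s: 12.6
position: [0.5348, -0.1956, 0.2862]
tool_rot: [[0.994, -0.114, -0.0], [-0.114, -0.994, 0.0], [-0.0, -0.0, -1.0]]
ft_force: [0.9, 0.8, -2.9]
grip_width: 0.0226
gripper_force: 59.1
```

Call:
servo_tool(steps=[{"tx": 0, "ty": 0, "tz": -0.8, "yaw": 0, "claw": 2}, {"tx": 0, "ty": 0, "tz": -0.8, "yaw": 0, "claw": 2}, {"tx": 0, "ty": 0, "tz": -0.8, "yaw": 0, "claw": 2}, {"tx": 0, "ty": 0, "tz": -0.8, "yaw": 0, "claw": 2}, {"tx": 0, "ty": 0, "tz": -0.6, "yaw": 0, "claw": 2}, {"tx": 0, "ty": 0, "tz": -0.4, "yaw": 0, "claw": 2}, {"tx": 0, "ty": 0, "tz": -0.4, "yaw": 0, "claw": 2}, {"tx": 0, "ty": 0, "tz": 0, "yaw": 0, "claw": 2}, {"tx": 0, "ty": 0, "tz": 0, "yaw": 0, "claw": 2}])

```text
time_s: 13.5
position: [0.5348, -0.1955, 0.2398]
tool_rot: [[0.994, -0.114, -0.0], [-0.114, -0.994, 0.001], [-0.0, -0.001, -1.0]]
ft_force: [3.5, 2.9, -5.5]
grip_width: 0.0221
gripper_force: 59.2
```

Call:
servo_tool(steps=[{"tx": 0, "ty": 0, "tz": -0.4, "yaw": 0, "claw": 2}, {"tx": 0, "ty": 0, "tz": -0.4, "yaw": 0, "claw": 2}, {"tx": 0, "ty": 0, "tz": -0.4, "yaw": 0, "claw": 2}, {"tx": 0, "ty": 0, "tz": 0, "yaw": 0, "claw": 2}, {"tx": 0, "ty": 0, "tz": 0, "yaw": 0, "claw": 2}])

```text
time_s: 14.0
position: [0.535, -0.1955, 0.2284]
tool_rot: [[0.994, -0.114, 0.001], [-0.114, -0.994, 0.0], [0.001, -0.0, -1.0]]
ft_force: [4.3, 4.5, -2.4]
grip_width: 0.0229
gripper_force: 59.8
```

Call:
servo_tool(steps=[{"tx": 0.03, "ty": 0.05, "tz": -0.4, "yaw": 0, "claw": 2}, {"tx": 0, "ty": 0, "tz": -0.4, "yaw": 0, "claw": 2}, {"tx": 0, "ty": 0, "tz": -0.4, "yaw": 0, "claw": 2}, {"tx": 0, "ty": 0, "tz": -0.4, "yaw": 0, "claw": 2}, {"tx": 0, "ty": 0, "tz": -0.4, "yaw": 0, "claw": 2}, {"tx": 0, "ty": 0, "tz": 0, "yaw": 0, "claw": 2}, {"tx": 0, "ty": 0, "tz": 0, "yaw": 0, "claw": 2}, {"tx": 0, "ty": 0, "tz": 0, "yaw": 0, "claw": 2}])

```text
time_s: 14.8
position: [0.5354, -0.1951, 0.208]
tool_rot: [[0.994, -0.114, 0.001], [-0.114, -0.994, 0.0], [0.001, -0.0, -1.0]]
ft_force: [5.3, 3.8, -1.3]
grip_width: 0.0227
gripper_force: 59.7
```

```bash
python3 - <<'E'
from h import *
I,D=save('top','top4');S,E=save('scene','scene4')
a=cv2.resize(I[150:260,250:370],None,fx=3,fy=3,interpolation=cv2.INTER_CUBIC)
b=cv2.resize(S[110:220,180:300],None,fx=3,fy=3,interpolation=cv2.INTER_CUBIC)
cv2.imwrite('pics/crop6.png',np.hstack([a,b])[...,::-1])
P=cloud('scene',E);m=np.zeros((420,560),bool);m[180:245,240:330]=1;m&=(P[...,2]>.134)&(P[...,2]<.145)&(np.hypot(P[...,0]-.55,P[...,1]+.05)<.055)
q=P[m][:,:2];w,V=np.linalg.eigh(np.cov(q.T));print('bar',m.sum(),np.degrees(np.arctan(V[1,1]/V[0,1])),q.mean(0))
o=env.observe();print(o['position'],o['ft_force'],o['tool_rot'][:,2])
E
```

```text
bar 131 -6.864885421872434 [ 0.55556775 -0.04795123]
[ 0.53541947 -0.19513333  0.20795844] [ 4.65775693  3.75063806 -1.75974207] [ 8.38591653e-04  2.78688649e-04 -9.99999610e-01]
```

View pics/crop6.png

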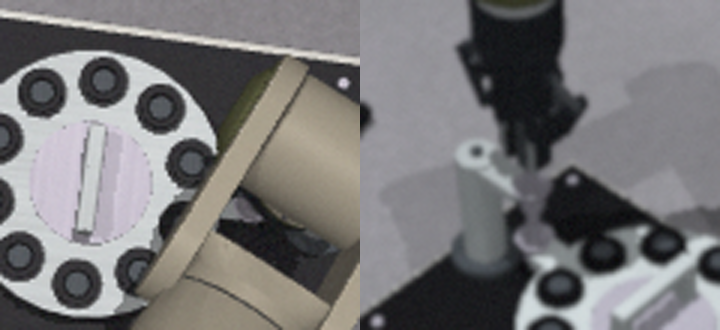

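The crop shows the rod through both bushings (scene pixels ~(237,172) and (237,190)). The plate bar is at -6.9°, i.e. aligned. Forces are small and the tip should be about 16 mm below the plate's bushing, so I'm handing in.

```bash
python3 -c "
from rig import env
print(env.close_job())"
```

```text
the job is handed in; nothing more can be done
None
```

The job is handed in (no verdict was shown): the plate is turned into line, and the rod is threaded through both bushings and held upright, with its tip about 16 mm below the plate's bushing and its head about 26 mm above the arm's, going by the measured tool pose.

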